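# Slide the stand's long post into its spring-plunger holder

### The job

Set up the probe stand beside the chocolate warmer: take the longer of the two steel posts out of the white parking block and slide it, foot first, down into the bore of the aluminium post holder, past the side spring plunger, until its foot stands fully home on the hidden stop screw inside. Push by feel, without wedging it, and never harder than 20 N, then let go and leave the short post and the other things lying about where they are.

Things in the scene. Friction and masses are not known exactly. Their poses are not given: they have to be found in the camera images.
- long_post: the longer steel post: 14 mm diameter, 112 mm long, about 140 g, upright in one hole of the parking block, foot on the hole's floor; its bottom 8 mm tapers to 8 mm. A fixed dark clamp collar, 24 mm wide, sits 82 to 92 mm above the foot; grip the 20 mm of plain post above it. Origin at the centre of the foot, z up the post. A thin 8 mm stud is drawn on its top, without substance
- short_post: the other post, same 14 mm diameter but only 80 mm long and without a collar, in the other hole of the block; stays there. Origin at the centre of its foot, z up the post
- rack: white plastic parking block 70 x 150 x 45 mm (x, y, z), fixed to the worktop; origin at the centre of its underside. Two upright blind holes 16 mm wide and 35 mm deep on its y axis, at y = +38 and -38 mm; either post may be in either hole
- holder: aluminium post holder fixed to the worktop: base plate 84 x 84 x 8 mm with an upright block 44 x 44 mm whose top is 100 mm above the worktop; a brass plunger boss with a black pull knob on its -x side. Origin at the centre of the underside, z along the bore. The bore, 15.6 mm wide, is in the middle of the block
- holder_mouth (a point): centre of the bore's mouth (2.5 mm chamfer), level with the block's top, 100 mm above the worktop. In the bore a rigid stop screw is set with its flat top somewhere from 35 to 78 mm below the mouth, differently each time; it cannot be seen or measured from outside and is found only by feel. The post's collar stays above the mouth
- plunger (a joint): spring plunger, its ball nose (10 mm) 22 mm below the mouth; 0 = nose 3.4 mm into the bore, grows (m) as the post pushes it back, 0.7 to 2 mm once past. Spring 6 N at 0, plus 1.5 N per mm; the pushed post meets a springy 3 to 11 N as its taper rides over the nose (22 to 32 mm deep) and 2 to 8 N of drag beyond. The nose then grips the post, which does not drop by itself
- spice_jar: white spice jar, 44 mm wide, 91 mm tall; bystander, origin under its centre
- spool: ribbon spool lying flat, 60 mm wide, 18 mm tall; bystander, origin under its centre
- thermometer: probe thermometer lying flat, 209 mm long; bystander, origin under its middle, probe along +x
- cup_a: brown bell-shaped cup, 37 mm wide, 29 mm tall; bystander, origin under its centre
- choc_warmer: chocolate warmer, a fixed box about 270 x 300 x 137 mm to the left of the holder, its lid standing open on the side towards the holder, up to 370 mm above the worktop; an obstacle between the arm's starting pose and the work
There are look-alikes about, which are no part of the job. What is shaped like the long_post but orange is not meant.

How it is judged:
By the outcome, as a careful person would: the job done as asked, in the order asked, and still so for the second after the job is handed in, with the robot touching nothing.
It also fails if it takes over 61 s, if anything falls off the work surface, if the arm or the gripper's body presses on something with over 40 N, if the wrist force passes 120 N, or if a joint passes its speed limit or range.

### The arm

A 6-joint arm with a two-finger parallel gripper is mounted at the origin on a cart in front of the work surface, level with it; the furniture and walls round the work are solid. World frame = base frame: x ahead of the robot, y to its left, z up, the work surface at z = 0. Lengths are in m, angles in degrees, forces in N, time in s.
With the tool pointing down it reaches from about 0.3 to 0.75 m from the base axis. Payload 8.5 kg.
Tool frame: the origin (TCP) lies at the very end of the fingers, on their centre line; the grasp point (between the pads) lies 19 mm behind it; z points along the fingers, y is the line along which they close (so a half turn about z gives the same grasp; the last joint's range is limited). The gripper opens to 85 mm and grips with 20 to 120 N. Pads are 22 mm wide; open, the fingers measure 114 mm over their backs; the gripper's body (76 mm by 85 mm) begins 54 mm behind the grasp point. The pads swing forward as they close: fully open they stand 13 mm farther back than shut.
Start: joints at [63.581, 21.807, 74.336, -0, 83.858, -12.336], TCP at [0.134, 0.533, 0.193] pointing down, gripper open.
Joint ranges: [-178.18, 178.18], [-50.72, 133.34], [12.68, 142.11], [-81.47, 261.47], [9.98, 163.14], [-165.26, 165.26]. Speed limits (degrees/s): [136.94, 136.94, 180, 180, 180, 180].

### API

Orientations are given as a 3x3 rotation matrix whose columns are the frame's x, y, z axes.
In Python, from rig import env, optics, spotter gives the robot as it stands.
- The arm moves only by the shell command python3 -m crank 'ROWS' [FORCE]. ROWS is JSON, one flat list of numbers, 5 for each row, row after row: the finger opening in cm, from 0 to 8.54, then the shift along the tool's x, y, z in cm, then the turn about the tool's z in rad. A call has exactly 8 rows; each row shifts and turns the commanded pose from where the row before left it, along the tool's axes as they then stand; what a row does not reach is not made up. A row lasts 1/12 s, in which the tool goes at most 41.7 mm and 7.16 degrees, less where a joint would pass 70% of its speed; a pose out of reach is approached as far as the arm can. A call is refused whole if a number of a shift passes 4.17 or a number of a turn 0.125, either way. A call with a gripper value outside its range is refused whole. The fingers move at their own pace and stop on an object; FORCE is the grip in N (left out, the last holds). Time passes only in rows, so rows that do not move let the fingers close, or fill a call up. It gives the time, the measured TCP pose, the force, the opening and the grip force at its end, in the units of the state.
- env.observe(): the state, without advancing time (a new reading comes with each control period).
- optics.get_image(name): name is "side" or "top"; returns a dict with "color" (400x640x3 uint8, red, green, blue), "intrinsics" (3x3 intrinsics, pixels), "pose" (4x4, takes a point from camera to world coordinates). Camera axes: x right, y up, looking along -z (the intrinsics and any distortion apply to the point x, -y, -z); pixel columns grow to the right and rows downward; lengths in m; the calibration is good to about 2 mm. A picture is of the moment at which its call begins. There is no depth.
- env.close_job(): hands the job in; it is judged then, once.
Trained networks look in a picture, given as the dict that the camera call returned (one of the last four; its "shot" number tells which), for a name from the list of things; names that differ only in an ending like _2 or _b are one class to them, and where a whole thing is asked for, a point or a joint stands for the part that bears it (a point fixed in the world has none). Each returns a list of dicts, best first, with "score" (0 to 1); they miss things now and then, are a little off and sometimes report something else, mostly with a low value. They report only what shows in the picture. A call takes as long as a camera call. They do not tell look-alikes from the thing itself.
- spotter.look_for(picture, query): "at" ([column, row] as shares, 0 to 1, of the picture: columns of its width, rows of its height, amid what is visible of it).
The state is a dict: "time_s": time; "q": joint angles; "qvel": joint speeds; "joint_efforts": joint torques, N m; "position": TCP position; "tool_rot": TCP orientation; "ft_force": force on the tool from outside, world axes, zero at the start; "wrist_torque": the same for the moment, N m; "grip_width": finger opening in m; "gripper_force": force on a finger pad.
Only numpy, scipy, OpenCV 4.12 (cv2) and the standard library are available. Lean on these libraries where they do the work, as an engineer would, in place of code of your own. Each camera call takes 0.05 s, during which the arm holds its last target. There are 200 camera calls.

## Working session

There is one attempt and no reset: what is moved stays moved. The work goes in short steps, Python scripts to look and compute and a shell command to move; the robot and the scene stay as the last step left them, time stands still between calls to the robot, and variables do not carry over. Pictures are saved under pics/ and viewed, at most 10 in all, crops included, and the job is handed in when it is done.

```bash
mkdir -p pics
cat > h.py <<'E'
import numpy as np,cv2
from rig import env,optics,spotter
def ray(p,uv):
    K=np.array(p["intrinsics"]);T=np.array(p["pose"]);d=np.linalg.inv(K)@[uv[0],uv[1],1];d=T[:3,:3]@[d[0],-d[1],-d[2]];return T[:3,3],d
def atz(p,uv,z):
    o,d=ray(p,uv);return o+d*(z-o[2])/d[2]
def proj(p,X):
    K=np.array(p["intrinsics"]);T=np.array(p["pose"]);c=T[:3,:3].T@(np.array(X)-T[:3,3]);u=K@[c[0],-c[1],-c[2]];return u[:2]/u[2]
def save(p,n,crop=None,s=1):
    im=p["color"][:,:,::-1]
    if crop: a,b,c,d=crop;im=im[b:d,a:c]
    cv2.imwrite("pics/"+n,cv2.resize(im,None,fx=s,fy=s,interpolation=cv2.INTER_CUBIC))
E
python3 - <<'E'
from h import *
for n in("top","side"):
    p=optics.get_image(n);save(p,n+"1.png");print(n,p.keys(),np.array(p["pose"]).round(3).tolist(),np.array(p["intrinsics"]).tolist())
    for q in("long_post","short_post","rack","holder","plunger","spice_jar","spool","thermometer","cup_a"):
        print(q,[(round(r["score"],2),round(r["at"][0]*640),round(r["at"][1]*400)) for r in spotter.look_for(p,q)][:4])
s=env.observe();print(s["position"],np.array(s["tool_rot"]).round(3).tolist(),s["time_s"],s["ft_force"])
E
```

```text
top dict_keys(['color', 'intrinsics', 'pose', 'shot']) [[-0.003, 0.986, -0.167, 0.306], [-1.0, -0.006, -0.019, 0.046], [-0.02, 0.167, 0.986, 1.541], [0.0, 0.0, 0.0, 1.0]] [[460.15846678099985, 0.0, 320.7616056201978], [0.0, 460.15846678099985, 204.3780170604801], [0.0, 0.0, 1.0]]
long_post [(0.4, 334, 159)]
short_post []
rack [(0.55, 424, 237)]
holder [(0.87, 318, 210)]
plunger []
spice_jar [(0.69, 362, 260)]
spool []
thermometer [(0.56, 313, 243)]
cup_a [(0.59, 437, 199)]
side dict_keys(['color', 'intrinsics', 'pose', 'shot']) [[0.643, 0.374, -0.668, -0.216], [-0.766, 0.334, -0.549, -0.547], [0.018, 0.865, 0.501, 0.644], [0.0, 0.0, 0.0, 1.0]] [[399.7022576560498, 0.0, 323.0363055372497], [0.0, 399.7022576560498, 200.48325702406248], [0.0, 0.0, 1.0]]
long_post [(0.46, 400, 258)]
short_post [(0.64, 435, 272)]
rack [(0.29, 457, 273)]
holder []
plunger [(0.33, 294, 237)]
spice_jar [(0.77, 322, 255)]
spool [(0.62, 378, 238)]
thermometer [(0.61, 294, 233)]
cup_a [(0.43, 457, 272)]
[0.13382707 0.53345996 0.19302625] [[-0.97, 0.243, -0.0], [0.243, 0.97, 0.0], [0.0, 0.0, -1.0]] 1.0 [-0.37711513 -0.15754635 -0.36540931]
```

View pics/top1.png

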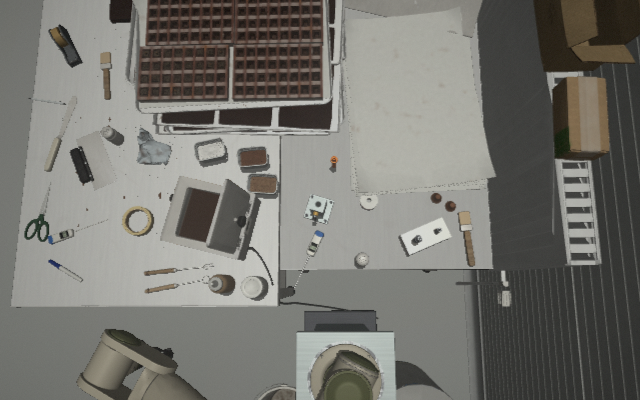

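View pics/side1.png

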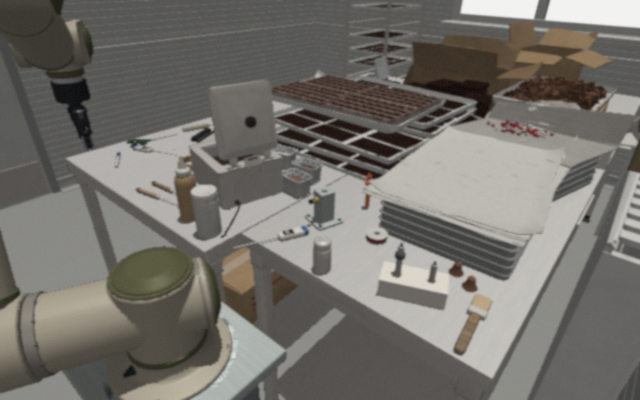

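Top view: the rack is at about (425,236) with two posts in it and the holder is at (319,210). An orange post stands at (334,160). Side view: the dark-collared tall post is at (400,258), the short one at (434,270), and the orange one at (367,190).
Candidates are side (400,258), (434,270) and (367,190). The steel, collared, taller one at (400,258) fits, and I'm confirming it in a crop.

Run:
```python
from h import *
p=optics.get_image("top");t=p["color"];q=optics.get_image("side")
a=cv2.resize(t[180:270,280:470,::-1],None,fx=4,fy=4,interpolation=cv2.INTER_CUBIC)[:, :760]
b=cv2.resize(q["color"][180:310,290:490,::-1],None,fx=3.8,fy=3.8,interpolation=cv2.INTER_CUBIC)
cv2.imwrite("pics/ct.png",a);cv2.imwrite("pics/cs.png",b)
# rack top quad, by brightness
m=cv2.inRange(cv2.cvtColor(t,cv2.COLOR_RGB2GRAY)[205:265,390:460],215,255)
c=max(cv2.findContours(m,0,2)[0],key=cv2.contourArea);r=cv2.minAreaRect(c);print(r,cv2.contourArea(c))
for v in cv2.boxPoints(r)+[390,205]: print(v,atz(p,v,.045).round(3))
for v,z in(((319,208),.1),((334,159),.1)):print(atz(p,v,z).round(3))
```

```text
((30.224136352539062, 32.31034469604492), (19.312314987182617, 32.49668502807617), 68.19859313964844) 215.0
[401.55172253 234.3793087 ] [ 0.46  -0.187  0.045]
[431.72413635 222.3103447 ] [ 0.499 -0.286  0.045]
[438.89654922 240.24137878] [ 0.44  -0.307  0.045]
[408.72413635 252.3103447 ] [ 0.402 -0.208  0.045]
[0.54 0.08 0.1 ]
[0.7   0.031 0.1  ]
```

View pics/ct.png

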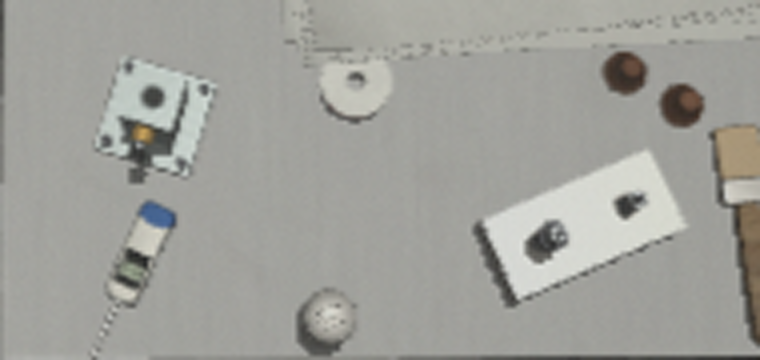

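View pics/cs.png

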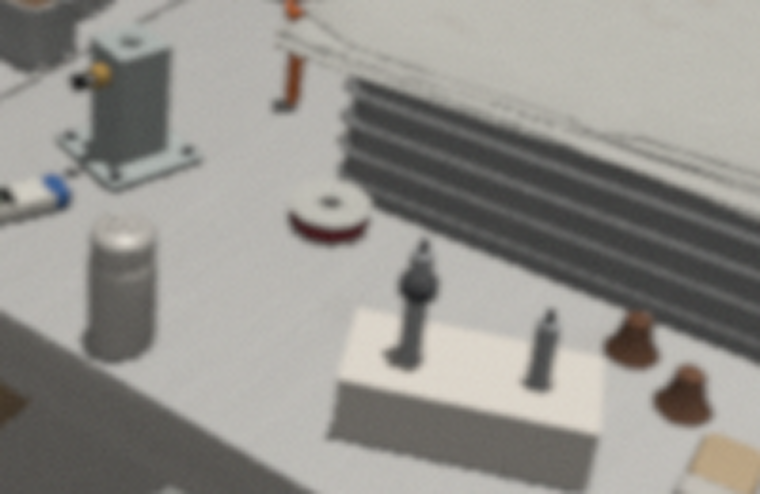

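The crops confirm it: the collared steel post is in the left (+y) hole, at top-crop (545,242) and side-crop (415,290). The bore mouth is at top-crop (153,97) and side-crop (132,41). Now I'm triangulating both.

Run:
```python
from h import *
p=optics.get_image("top");q=optics.get_image("side")
T=lambda x,y:((x+.5)/4-.5+280,(y+.5)/4-.5+180); S=lambda x,y:((x+.5)/3.8-.5+290,(y+.5)/3.8-.5+180)
def tri(a,b):
    o1,d1=ray(p,a);o2,d2=ray(q,b)
    s=np.linalg.lstsq(np.c_[d1,-d2],o2-o1,rcond=None)[0];A=o1+d1*s[0];B=o2+d2*s[1];return ((A+B)/2).round(4),np.linalg.norm(A-B).round(4)
print("mouth",atz(p,T(153,97),.1).round(4),atz(q,S(132,41),.1).round(4),tri(T(153,97),S(132,41)))
ct=[atz(p,T(*v),.045) for v in((480,222),(648,150),(688,225),(515,303))]
cs=[atz(q,S(*v),.045) for v in((356,310),(606,358),(600,436),(340,380))]
for c in(ct,cs):
    c=np.array(c);m=c.mean(0);u=(c[0]+c[3]-c[1]-c[2]);u/=np.linalg.norm(u)
    print("rack",m.round(4),"yaw ydir",u.round(3),np.linalg.norm(c[0]-c[1]),np.linalg.norm(c[1]-c[2]),"hole",(m+.038*u).round(4))
print("collar",atz(p,T(543,246),.1).round(4),"posttop",atz(p,T(555,232),.122).round(4),atz(q,S(418,283),.097).round(4),"base",atz(q,S(410,360),.045).round(4))
print("base plate",np.mean([atz(p,T(*v),.008) for v in((128,58),(215,88),(183,176),(97,148))],0).round(4))
c=np.array([atz(p,T(*v),.008) for v in((128,58),(215,88),(183,176),(97,148))]);d=c[0]+c[3]-c[1]-c[2];print("holder ydir",d/np.linalg.norm(d))
jar=atz(p,T(328,318),.091);print("jar",jar,"spool",atz(p,T(356,85),.018))
```

```text
mouth [0.553  0.0836 0.1   ] [0.5555 0.0829 0.1   ] (array([0.5536, 0.0828, 0.1007]), np.float64(0.0023))
rack [ 0.4549 -0.2637  0.045 ] yaw ydir [-0.395  0.919  0.   ] 0.15032074246379623 0.06819910254811364 hole [ 0.4399 -0.2288  0.045 ]
rack [ 0.4562 -0.2659  0.045 ] yaw ydir [-0.394  0.919  0.   ] 0.15140699110887462 0.07056527344198095 hole [ 0.4412 -0.231   0.045 ]
collar [ 0.433  -0.2206  0.1   ] posttop [ 0.4418 -0.2261  0.122 ] [ 0.4445 -0.2284  0.097 ] base [ 0.4386 -0.2332  0.045 ]
base plate [0.5513 0.0838 0.008 ]
holder ydir [0.32703787 0.94501123 0.        ]
jar [ 0.37824951 -0.05268183  0.091     ] spool [ 0.57607554 -0.08458521  0.018     ]
```

```bash
python3 -m crank '[8,0,0,-4,0, 8,0,0,-4,0, 8,0,0,-4,0, 8,0,0,-4,0, 8,0,0,-4,0, 8,0,0,-4,0, 8,-2.7,-3,0,0, 8,-2.7,-3,0,0]' 80; python3 -m crank '[8,-2.7,-3,0,0, 8,-2.7,-3,0,0, 8,-2.7,-3,0,0, 8,-2.7,-3,0,0, 8,-2.7,-3,0,0, 8,-2.7,-3,0,0, 8,-2.7,-3,0,0, 8,-2.7,-3,0,0]'
```

```text
time_s: 1.87
position: [0.1724, 0.4633, 0.4353]
tool_rot: [[-0.971, 0.24, 0.004], [0.241, 0.971, 0.006], [-0.002, 0.006, -1.0]]
ft_force: [1.0, -0.0, -0.4]
grip_width: 0.08
gripper_force: 0.0
time_s: 2.53
position: [0.3228, 0.1749, 0.4333]
tool_rot: [[-0.97, 0.243, 0.001], [0.243, 0.97, 0.0], [-0.001, 0.0, -1.0]]
ft_force: [0.7, 1.0, -1.0]
grip_width: 0.0804
gripper_force: 0.0
```

```bash
python3 -m crank '[8,-2.05,-3.55,0,0, 8,-2.05,-3.55,0,0, 8,-2.05,-3.55,0,0, 8,-2.05,-3.55,0,0, 8,-2.05,-3.55,0,0, 8,-2.05,-3.55,0,0, 8,-2.05,-3.55,0,0, 8,-2.05,-3.55,0,0]'; python3 -m crank '[8,-2.05,-3.55,0,0, 8,-2.05,-3.55,0,0, 8,0,0,4,0, 8,0,0,4,0, 8,0,0,4,0, 8,0,0,4,0, 8,0,0,4,0, 8,0,0,0,0]'
python3 - <<'E'
from h import *
s=env.observe();P=np.array(s["position"]);R=np.array(s["tool_rot"]);print(P,s["q"],(R.T@(np.array([.4415,-.229,.105])-P)*100).round(2))
q=optics.get_image("side");a=cv2.resize(q["color"][150:310,330:470,::-1],None,fx=3.7,fy=3.7,interpolation=cv2.INTER_CUBIC)
cv2.imwrite("pics/d1.png",a)
E
```

```text
time_s: 3.2
position: [0.4126, -0.1408, 0.4332]
tool_rot: [[-0.97, 0.244, 0.001], [0.244, 0.97, -0.0], [-0.001, -0.0, -1.0]]
ft_force: [1.7, 0.5, 0.3]
grip_width: 0.0801
gripper_force: 0.0
time_s: 3.87
position: [0.4319, -0.2148, 0.226]
tool_rot: [[-0.97, 0.244, -0.011], [0.243, 0.97, 0.01], [0.013, 0.007, -1.0]]
ft_force: [0.5, 0.6, -1.1]
grip_width: 0.0802
gripper_force: 0.0
[ 0.43189016 -0.21475439  0.22604488] [-4.05383030e+01  1.40366270e+01  8.03200434e+01  4.77682763e-04
  8.65006882e+01 -1.16444618e+02] [-1.44 -1.23 12.08]
```

View pics/d1.png

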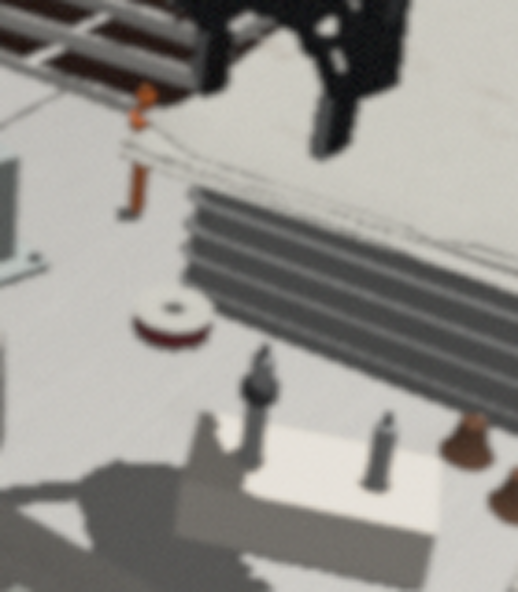

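The crop shows the gripper above and the collared post upright at (258,390), unobstructed. I'm descending.

```bash
python3 -m crank '[8,-1.4,-1.2,2,0, 8,0,0,3,0, 8,0,0,3,0, 8,0,0,2,0, 8,0,0,0.5,0, 8,0,0,0,0, 8,0,0,0,0, 8,0,0,0,0]'
python3 - <<'E'
from h import *
s=env.observe();P=np.array(s["position"]);R=np.array(s["tool_rot"]);print(P,(R.T@(np.array([.4415,-.229,.105])-P)*100).round(2))
q=optics.get_image("side");a=cv2.resize(q["color"][180:310,340:480,::-1],None,fx=4,fy=4,interpolation=cv2.INTER_CUBIC)
cv2.imwrite("pics/d2.png",a)
E
```

```text
time_s: 4.58
position: [0.447, -0.2335, 0.1304]
tool_rot: [[-0.97, 0.243, 0.003], [0.243, 0.97, -0.003], [-0.004, -0.002, -1.0]]
ft_force: [1.2, -0.4, 0.1]
grip_width: 0.0802
gripper_force: 0.0
[ 0.44702366 -0.23346319  0.13044071] [0.65 0.3  2.54]
```

View pics/d2.png

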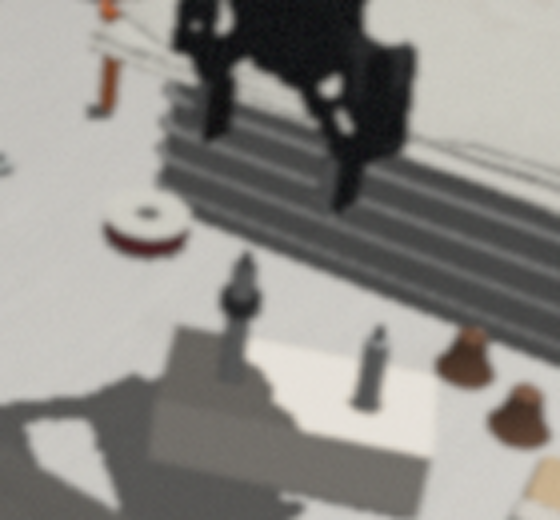

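The fingertips are at crop (217,130) and (345,205), and the post's collar is at (240,300). I'm checking those against the projections.

Run:
```python
from h import *
s=env.observe();q=optics.get_image("side");P=np.array(s["position"]);R=np.array(s["tool_rot"])
C=lambda X:((proj(q,X)-[340,180])*4).round(0)
print("tips",C(P+[0,0,.013]+R[:,1]*.045),C(P+[0,0,.013]-R[:,1]*.045),"tcp",C(P))
for z in(.045,.097,.122):print(z,C([.4415,-.229,z]))
```

```text
tips [200. 192.] [321. 271.] tcp [255. 250.]
0.045 [226. 372.]
0.097 [237. 299.]
0.122 [242. 263.]
```

Run:
```python
from h import *
s=env.observe();P=np.array(s["position"]);R=np.array(s["tool_rot"]);print(P,s["time_s"],s["q"])
L=[]
for n,(x,y) in(("top",(375,190)),("side",(345,150))):
    q=optics.get_image(n);im=cv2.resize(q["color"][y:y+130,x:x+98,::-1],None,fx=4,fy=4,interpolation=cv2.INTER_CUBIC)
    for X,c in((P,(0,0,255)),(P+[0,0,.013]+R[:,1]*.045,(0,255,0)),(P+[0,0,.013]-R[:,1]*.045,(255,0,0)),([.4415,-.229,.122],(255,0,255))):
        cv2.circle(im,tuple(int(v) for v in (proj(q,X)-[x,y])*4),3,c,-1)
    L.append(im)
cv2.imwrite("pics/d3.png",np.hstack(L))
q=optics.get_image("side")
for X in([.432,-.215,.239],[.447,-.2335,.143]):print(proj(q,X))
```

```text
[ 0.44654297 -0.2330729   0.12967862] 4.6833 [-4.10509442e+01  2.04927971e+01  8.77679099e+01 -1.68279159e-03
  7.15605747e+01 -1.16973681e+02]
[398.6874535  198.95497186]
[404.69560481 237.59939632]
```

View pics/d3.png

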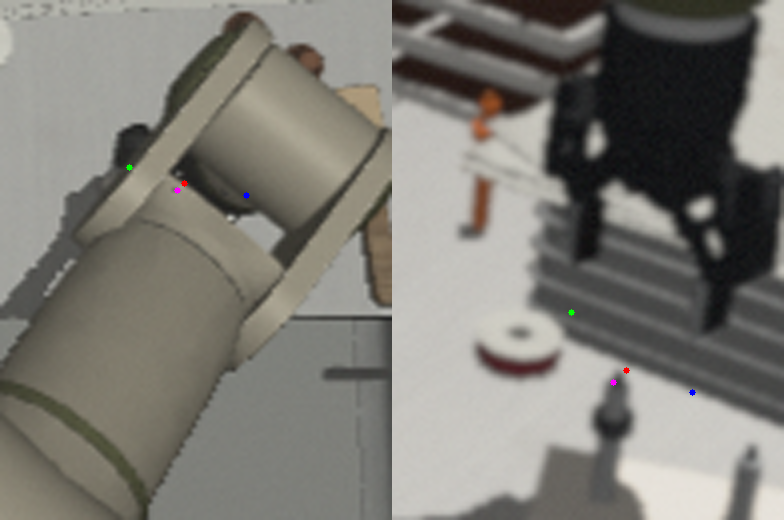

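The side view puts the finger ends about 15 px higher than the reported TCP projects (green and blue dots against the tips at (585,255) and (708,325)). The top view fits horizontally. I'll descend to the nominal height with the fingers open and look at the fit before closing.

```bash
python3 -m crank '[8,0.6,0.25,0,0, 8,0,0,1,0, 8,0,0,1,0, 8,0,0,0.4,0, 8,0,0,0,0, 8,0,0,0,0, 8,0,0,0,0, 8,0,0,0,0]'
python3 - <<'E'
from h import *
s=env.observe();P=np.array(s["position"]);R=np.array(s["tool_rot"]);print(P)
x,y=360,190;q=optics.get_image("side");im=cv2.resize(q["color"][y:y+90,x:x+110,::-1],None,fx=6,fy=6,interpolation=cv2.INTER_CUBIC)
for X,c in((P,(0,0,255)),(P+[0,0,.013]+R[:,1]*.04,(0,255,0)),(P+[0,0,.013]-R[:,1]*.04,(255,0,0)),([.4415,-.229,.122],(255,0,255))):
    cv2.circle(im,tuple(int(v) for v in (proj(q,X)-[x,y])*6),3,c,-1)
cv2.imwrite("pics/d4.png",im)
E
```

```text
time_s: 5.5
position: [0.4408, -0.2288, 0.1045]
tool_rot: [[-0.97, 0.243, 0.001], [0.243, 0.97, -0.001], [-0.001, -0.0, -1.0]]
ft_force: [-0.3, -0.8, -0.1]
grip_width: 0.0799
gripper_force: 0.0
[ 0.44080356 -0.22875578  0.10452214]
```

View pics/d4.png

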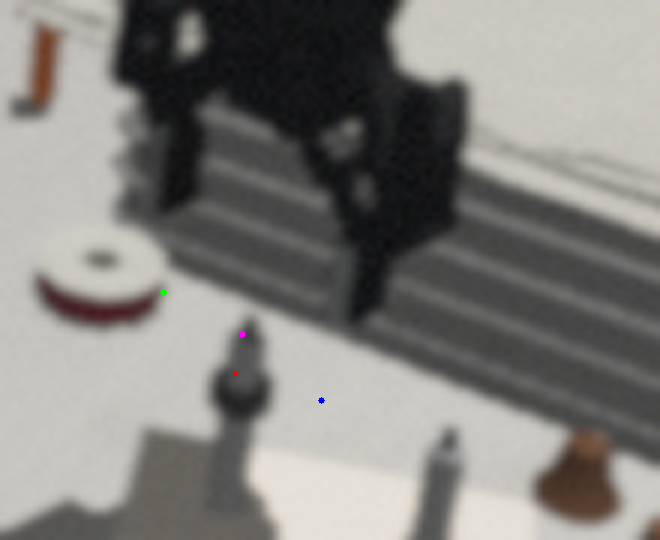

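Run:
```python
from h import *
s=env.observe();P=np.array(s["position"]);R=np.array(s["tool_rot"])
q=optics.get_image("side")
P0=np.array([.1338,.5335,.193]);y=np.array([.243,.97,0])
for sg in(1,-1):print("start pred",proj(q,P0+[0,0,.013]+sg*.045*y))
g=cv2.cvtColor(cv2.imread("pics/side1.png"),cv2.COLOR_BGR2GRAY)
sub=g[100:175,50:110]
for r in range(0,75,2):print(100+r,''.join('#' if v<45 else '+' if v<80 else '.' for v in sub[r]))
t=optics.get_image("top");print("top pred",[proj(t,P+[0,0,h]+R[:,1]*k).round(0) for h,k in((.013,.057),(.013,-.057),(.1,.0425),(.1,-.0425),(.1,0))])
g=cv2.cvtColor(t["color"],cv2.COLOR_RGB2GRAY)[190:265,395:465]
for r in range(0,75,2):print(190+r,''.join('#' if v<45 else '+' if v<80 else '.' for v in g[r]))
```

```text
start pred [ 87.0173072 151.6797626]
start pred [ 93.24876291 163.36302719]
100 .....++###########################+++++.....................
102 ......++++######################++..........................
104 ...........+++++++#############+++..........................
106 .................++###############++........................
108 ................++#################++.......................
110 .................+#######++....+++##++......................
112 .................++#######++..+++###++......................
114 ...................+#################+......................
116 ...................++##########+#####++.....................
118 ....................+#################+.....................
120 ....................+++################+....................
122 ......................++###############++...................
124 .......................++###############+...................
126 ........................++##############+...................
128 .........................++#########++##++..................
130 ..........................+##############++..
[... 3710 characters left out ...]
+.........+++..........+.
248 .............................................+++....+++++.........+...
250 ...++..........................................++++++++...............
252 +++............................................+++++++................
254 ++............................................++++++..................
256 ...............................................++++...................
258 ......................................................................
260 ......................................................................
262 ......................................................................
264 ............................................+.........................
```

```bash
python3 -m crank '[0,0,0,0,0, 0,0,0,0,0, 0,0,0,0,0, 0,0,0,0,0, 0,0,0,0,0, 0,0,0,0,0, 0,0,0,0,0, 0,0,0,0,0]' 60
python3 - <<'E'
from h import *
s=env.observe();P=np.array(s["position"])
x,y=350,170;q=optics.get_image("side");im=cv2.resize(q["color"][y:y+110,x:x+110,::-1],None,fx=5,fy=5,interpolation=cv2.INTER_CUBIC)
cv2.circle(im,tuple(int(v) for v in (proj(q,P)-[x,y])*5),3,(0,0,255),-1)
cv2.imwrite("pics/d5.png",im)
E
```

```text
time_s: 6.32
position: [0.4406, -0.2286, 0.104]
tool_rot: [[-0.97, 0.243, -0.0], [0.243, 0.97, 0.0], [0.0, 0.0, -1.0]]
ft_force: [0.5, 0.3, -0.2]
grip_width: 0.0001
gripper_force: 0.0
```

View pics/d5.png

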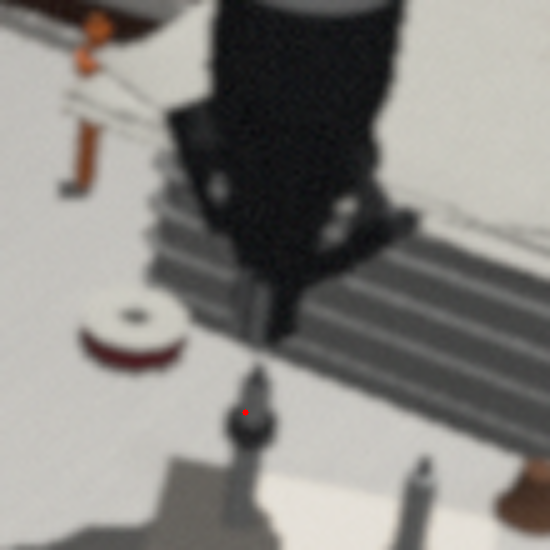

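The fingers shut on nothing. The real tips are at (268,338), about 41 mm above the reported TCP (red dot) and in line with the post axis, so the reported z reads about 41 mm low. Opening, going 3.8 cm lower (reported z about 0.066) and closing.

```bash
python3 -m crank '[8,0.1,0.1,0,0, 8,0,0,0,0, 8,0,0,0,0, 8,0,0,0,0, 8,0,0,0,0, 8,0,0,0,0, 8,0,0,0,0, 8,0,0,0,0]' 40;  python3 -m crank '[8,0,0,1,0, 8,0,0,1,0, 8,0,0,1,0, 8,0,0,0.5,0, 8,0,0,0.3,0, 8,0,0,0,0, 8,0,0,0,0, 3,0,0,0,0]';python3 -m crank '[3,0,0,0,0, 3,0,0,0,0, 1.8,0,0,0,0, 1.8,0,0,0,0, 1,0,0,0,0, 1,0,0,0,0, 1,0,0,0,0, 1,0,0,0,0]' 20
```

```text
time_s: 7.03
position: [0.4399, -0.2274, 0.104]
tool_rot: [[-0.97, 0.243, 0.0], [0.243, 0.97, 0.0], [-0.0, 0.0, -1.0]]
ft_force: [-0.5, 0.2, -0.1]
grip_width: 0.08
gripper_force: 0.0
time_s: 7.7
position: [0.4401, -0.2276, 0.0665]
tool_rot: [[-0.97, 0.243, 0.001], [0.243, 0.97, -0.001], [-0.001, -0.0, -1.0]]
ft_force: [-0.2, -0.2, 0.7]
grip_width: 0.0696
gripper_force: 0.0
time_s: 8.37
position: [0.44, -0.2275, 0.0662]
tool_rot: [[-0.97, 0.243, 0.0], [0.243, 0.97, -0.0], [-0.0, -0.0, -1.0]]
ft_force: [0.2, -0.9, 2.8]
grip_width: 0.013
gripper_force: 20.8
```

```bash
python3 -m crank '[1,0,0,0,0, 1,0,0,0,0, 1,0,0,-0.5,0, 1,0,0,-1,0, 1,0,0,-2,0, 1,0,0,-3,0, 1,0,0,-3.5,0, 1,0,0,-3,0]' 100; python3 -m crank '[1,-0.33,3.3,0,0, 1,-0.33,3.3,0,0, 1,-0.33,3.3,0,0, 1,-0.33,3.3,0,0, 1,-0.33,3.3,0,0, 1,-0.33,3.3,0,0, 1,-0.33,3.3,0,0, 1,-0.33,3.3,0,0]'; python3 -m crank '[1,-0.33,3.3,0,0, 1,-0.33,3.3,0,0, 1,0,0,0,0, 1,0,0,0,0, 1,0,0,0,0, 1,0,0,0,0, 1,0,0,0,0, 1,0,0,0,0]'
python3 - <<'E'
from h import *
s=env.observe();P=np.array(s["position"]);print(P)
q=optics.get_image("side");t=optics.get_image("top")
for p in(q,t):
  for n in("long_post","short_post","holder"):print(n,[(round(r["score"],2),round(r["at"][0]*640,1),round(r["at"][1]*400,1)) for r in spotter.look_for(p,n)][:3])
X=np.array([.5535,.0835,0])
print("pred",[proj(q,X+[0,0,z]).round(1) for z in(.1,.15,.20)])
x,y=270,130;cv2.imwrite("pics/e1.png",cv2.resize(q["color"][y:y+110,x:x+110,::-1],None,fx=5,fy=5,interpolation=cv2.INTER_CUBIC))
E
```

```text
time_s: 9.03
position: [0.4396, -0.227, 0.1979]
tool_rot: [[-0.97, 0.243, -0.0], [0.243, 0.97, 0.001], [0.0, 0.0, -1.0]]
ft_force: [0.4, -0.2, -1.2]
grip_width: 0.0115
gripper_force: 61.9
time_s: 9.7
position: [0.5296, 0.0241, 0.1959]
tool_rot: [[-0.97, 0.243, -0.001], [0.243, 0.97, 0.0], [0.001, 0.0, -1.0]]
ft_force: [1.1, 0.4, -1.0]
grip_width: 0.0112
gripper_force: 61.9
time_s: 10.37
position: [0.5521, 0.0838, 0.1961]
tool_rot: [[-0.97, 0.245, -0.0], [0.245, 0.97, -0.0], [0.0, -0.0, -1.0]]
ft_force: [-0.0, -0.1, -1.4]
grip_width: 0.0114
gripper_force: 61.9
[0.55205445 0.08382918 0.1961152 ]
long_post [(0.49, 368.7, 197.0), (0.43, 325.4, 159.8), (0.21, 323.8, 209.7)]
short_post [(0.5, 432.8, 274.0), (0.31, 325.4, 161.0)]
holder [(0.98, 324.3, 209.8)]
long_post [(0.35, 362.5, 259.5)]
short_post []
holder [(0.79, 317.9, 204.9)]
pred [array([323.7, 190.6]), array([324.1, 174.8]), array([324.4, 158.2])]
```

View pics/e1.png

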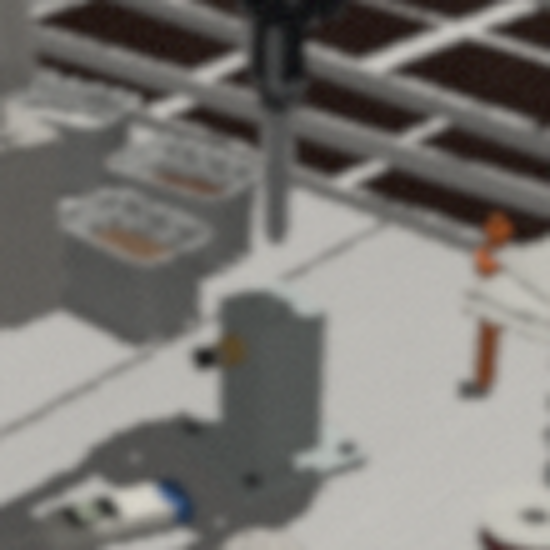

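The post hangs upright at crop x≈276 with its foot at (276,238), over the holder block whose mouth is at about (272,300). It looks about 1.5 mm too far right. I'm correcting that and lowering until the foot is just in the mouth.

```bash
python3 -m crank '[1,0.1,0.1,1,0, 1,0,0,1,0, 1,0,0,1,0, 1,0,0,0.5,0, 1,0,0,0.3,0, 1,0,0,0.2,0, 1,0,0,0,0, 1,0,0,0,0]';  python3 -m crank '[1,0,0,0.15,0, 1,0,0,0.15,0, 1,0,0,0.15,0, 1,0,0,0.15,0, 1,0,0,0,0, 1,0,0,0,0, 1,0,0,0,0, 1,0,0,0,0]'; python3 -c "
from rig import env;print(env.observe()['wrist_torque'])"
```

```text
time_s: 11.43
position: [0.5517, 0.0859, 0.1564]
tool_rot: [[-0.97, 0.243, 0.001], [0.243, 0.97, -0.0], [-0.001, 0.0, -1.0]]
ft_force: [-0.0, -0.2, -1.6]
grip_width: 0.0112
gripper_force: 61.9
time_s: 12.1
position: [0.5515, 0.0859, 0.1501]
tool_rot: [[-0.97, 0.243, 0.0], [0.243, 0.97, -0.0], [-0.0, 0.0, -1.0]]
ft_force: [0.5, 0.1, -0.8]
grip_width: 0.0112
gripper_force: 61.9
[ 0.04352794 -0.002456   -0.00265531]
```

```bash
python3 -m crank '[1,0,0,0.15,0, 1,0,0,0.15,0, 1,0,0,0.15,0, 1,0,0,0.15,0, 1,0,0,0,0, 1,0,0,0,0, 1,0,0,0,0, 1,0,0,0,0]';python3 -c "
from rig import env;print(env.observe()['wrist_torque'])"
```

```text
time_s: 12.77
position: [0.5515, 0.0859, 0.1441]
tool_rot: [[-0.97, 0.243, 0.0], [0.243, 0.97, -0.0], [-0.0, -0.0, -1.0]]
ft_force: [-0.6, -0.6, -0.9]
grip_width: 0.0116
gripper_force: 61.9
[-0.00065217  0.01998394 -0.02159379]
```

```bash
python3 -m crank '[1,0,0,0.15,0, 1,0,0,0.15,0, 1,0,0,0.15,0, 1,0,0,0.1,0, 1,0,0,0,0, 1,0,0,0,0, 1,0,0,0,0, 1,0,0,0,0]';python3 -m crank '[1,0,0,0.1,0, 1,0,0,0.1,0, 1,0,0,0.1,0, 1,0,0,0,0, 1,0,0,0,0, 1,0,0,0,0, 1,0,0,0,0, 1,0,0,0,0]';python3 -c "
from rig import env;print(env.observe()['wrist_torque'])"
```

```text
time_s: 13.43
position: [0.5515, 0.0859, 0.1386]
tool_rot: [[-0.97, 0.243, 0.0], [0.243, 0.97, -0.0], [-0.0, 0.0, -1.0]]
ft_force: [-0.0, 0.2, -1.9]
grip_width: 0.0113
gripper_force: 61.9
time_s: 14.1
position: [0.5515, 0.0859, 0.1355]
tool_rot: [[-0.97, 0.243, 0.0], [0.243, 0.97, 0.0], [0.0, 0.0, -1.0]]
ft_force: [-0.1, -0.5, -1.3]
grip_width: 0.0114
gripper_force: 61.9
[-0.03821048 -0.00190806 -0.01482259]
```

```bash
python3 -m crank '[1,0,0,0.1,0, 1,0,0,0.1,0, 1,0,0,0.1,0, 1,0,0,0,0, 1,0,0,0,0, 1,0,0,0,0, 1,0,0,0,0, 1,0,0,0,0]';python3 -m crank '[1,0,0,0.1,0, 1,0,0,0.1,0, 1,0,0,0,0, 1,0,0,0,0, 1,0,0,0,0, 1,0,0,0,0, 1,0,0,0,0, 1,0,0,0,0]';python3 -c "
from rig import env;print(env.observe()['wrist_torque'])"
```

```text
time_s: 14.77
position: [0.5515, 0.0859, 0.1325]
tool_rot: [[-0.97, 0.243, -0.0], [0.243, 0.97, -0.0], [-0.0, -0.0, -1.0]]
ft_force: [0.6, -0.8, -1.2]
grip_width: 0.0115
gripper_force: 62.0
time_s: 15.43
position: [0.5515, 0.0858, 0.1305]
tool_rot: [[-0.97, 0.243, -0.0], [0.243, 0.97, -0.0], [-0.0, -0.0, -1.0]]
ft_force: [1.0, -0.3, 0.1]
grip_width: 0.0112
gripper_force: 62.0
[-0.06568527 -0.19589227 -0.00146506]
```

```bash
python3 -m crank '[1,0,0,0.07,0, 1,0,0,0.07,0, 1,0,0,0.06,0, 1,0,0,0,0, 1,0,0,0,0, 1,0,0,0,0, 1,0,0,0,0, 1,0,0,0,0]';python3 -c "
from rig import env;print(env.observe()['wrist_torque'])";python3 -m crank '[1,0,0,0.07,0, 1,0,0,0.07,0, 1,0,0,0.06,0, 1,0,0,0,0, 1,0,0,0,0, 1,0,0,0,0, 1,0,0,0,0, 1,0,0,0,0]';python3 -c "
from rig import env;print(env.observe()['wrist_torque'])"
```

```text
time_s: 16.1
position: [0.5514, 0.0859, 0.1284]
tool_rot: [[-0.97, 0.243, -0.0], [0.243, 0.97, -0.0], [0.0, -0.0, -1.0]]
ft_force: [1.2, -0.4, -0.8]
grip_width: 0.0112
gripper_force: 62.1
[-0.07654767 -0.18979839 -0.06764782]
time_s: 16.77
position: [0.5514, 0.0858, 0.1265]
tool_rot: [[-0.97, 0.243, -0.0], [0.243, 0.97, -0.0], [0.0, -0.0, -1.0]]
ft_force: [-0.3, 0.6, 0.5]
grip_width: 0.0112
gripper_force: 62.2
[-0.21358517 -0.11754424  0.03146553]
```

```bash
python3 -m crank '[1,0,0,0.05,0, 1,0,0,0.05,0, 1,0,0,0.05,0, 1,0,0,0.05,0, 1,0,0,0,0, 1,0,0,0,0, 1,0,0,0,0, 1,0,0,0,0]';python3 -c "
from rig import env;print(env.observe()['wrist_torque'])";python3 -m crank '[1,0,0,0.05,0, 1,0,0,0.05,0, 1,0,0,0.05,0, 1,0,0,0.05,0, 1,0,0,0,0, 1,0,0,0,0, 1,0,0,0,0, 1,0,0,0,0]';python3 -c "
from rig import env;print(env.observe()['wrist_torque'])"
```

```text
time_s: 17.43
position: [0.5519, 0.0858, 0.1252]
tool_rot: [[-0.97, 0.243, 0.002], [0.243, 0.97, -0.0], [-0.002, 0.0, -1.0]]
ft_force: [-0.6, -0.4, 5.9]
grip_width: 0.0114
gripper_force: 62.8
[-0.25882532 -0.04508244 -0.02441479]
time_s: 18.1
position: [0.552, 0.0858, 0.1233]
tool_rot: [[-0.97, 0.243, 0.002], [0.243, 0.97, -0.0], [-0.002, 0.0, -1.0]]
ft_force: [0.6, -0.4, 6.3]
grip_width: 0.0109
gripper_force: 62.9
[-0.26973525 -0.05176888  0.01403882]
```

```bash
python3 -m crank '[1,0,0,0.05,0, 1,0,0,0.05,0, 1,0,0,0.05,0, 1,0,0,0,0, 1,0,0,0,0, 1,0,0,0,0, 1,0,0,0,0, 1,0,0,0,0]';python3 -c "
from rig import env;print(env.observe()['wrist_torque'])"
```

```text
time_s: 18.77
position: [0.5521, 0.0858, 0.1219]
tool_rot: [[-0.97, 0.243, 0.002], [0.243, 0.97, -0.0], [-0.002, 0.0, -1.0]]
ft_force: [0.1, -0.6, 6.7]
grip_width: 0.011
gripper_force: 63.0
[-0.2454506  -0.01102434  0.03244123]
```

```bash
python3 -m crank '[1,0,0,0.05,0, 1,0,0,0.05,0, 1,0,0,0,0, 1,0,0,0,0, 1,0,0,0,0, 1,0,0,0,0, 1,0,0,0,0, 1,0,0,0,0]';python3 -c "
from rig import env;print(env.observe()['wrist_torque'])"
```

```text
time_s: 19.43
position: [0.5521, 0.0858, 0.1209]
tool_rot: [[-0.97, 0.243, 0.002], [0.243, 0.97, -0.0], [-0.002, 0.0, -1.0]]
ft_force: [0.0, -0.1, 7.1]
grip_width: 0.011
gripper_force: 63.0
[-0.26294154 -0.06444134  0.03812724]
```

```bash
python3 -m crank '[1,0,0,0.05,0, 1,0,0,0.05,0, 1,0,0,0.05,0, 1,0,0,0,0, 1,0,0,0,0, 1,0,0,0,0, 1,0,0,0,0, 1,0,0,0,0]' | egrep 'pos|ft|wid'
```

```text
position: [0.5519, 0.0858, 0.1191]
ft_force: [1.1, -0.3, 5.3]
grip_width: 0.0115
```

```bash
python3 -m crank '[1,0,0,0.05,0, 1,0,0,0.05,0, 1,0,0,0.05,0, 1,0,0,0,0, 1,0,0,0,0, 1,0,0,0,0, 1,0,0,0,0, 1,0,0,0,0]' | egrep 'pos|ft|wid'
```

```text
position: [0.5521, 0.0858, 0.1178]
ft_force: [0.4, -1.3, 4.4]
grip_width: 0.0113
```

```bash
python3 -m crank '[1,0,0,0.05,0, 1,0,0,0.05,0, 1,0,0,0.05,0, 1,0,0,0,0, 1,0,0,0,0, 1,0,0,0,0, 1,0,0,0,0, 1,0,0,0,0]' | egrep 'pos|ft|wid'; python3 -c "
from rig import env;print(env.observe()['wrist_torque'])"
```

```text
position: [0.5519, 0.0858, 0.116]
ft_force: [0.1, -1.4, 4.7]
grip_width: 0.0113
[-0.29725806 -0.18100908  0.03310186]
```

```bash
cat > ok.py <<'E'
import sys
from rig import env
s=env.observe();f=s["ft_force"];print(round(s["time_s"],2),s["position"].round(4),f.round(1),s["wrist_torque"].round(2),round(s["grip_width"],4))
sys.exit(abs(f[2])>8.5)
E
python3 -m crank '[1,0,0,0.05,0, 1,0,0,0.05,0, 1,0,0,0,0, 1,0,0,0,0, 1,0,0,0,0, 1,0,0,0,0, 1,0,0,0,0, 1,0,0,0,0]' >o && python3 ok.py && python3 -m crank '[1,0,0,0.05,0, 1,0,0,0.05,0, 1,0,0,0,0, 1,0,0,0,0, 1,0,0,0,0, 1,0,0,0,0, 1,0,0,0,0, 1,0,0,0,0]' >o && python3 ok.py && python3 -m crank '[1,0,0,0.05,0, 1,0,0,0.05,0, 1,0,0,0,0, 1,0,0,0,0, 1,0,0,0,0, 1,0,0,0,0, 1,0,0,0,0, 1,0,0,0,0]' >o && python3 ok.py && python3 -m crank '[1,0,0,0.05,0, 1,0,0,0.05,0, 1,0,0,0,0, 1,0,0,0,0, 1,0,0,0,0, 1,0,0,0,0, 1,0,0,0,0, 1,0,0,0,0]' >o && python3 ok.py
```

```text
22.1 [0.5518 0.0858 0.1148] [ 0.4 -0.9  5.4] [-0.25 -0.19  0.01] 0.0112False
```

```bash
sed -i 's/sys.exit(abs(f\[2\])>8.5)/sys.exit(int(abs(f[2])>8.5))/' ok.py
python3 -m crank '[1,0,0,0.05,0, 1,0,0,0.05,0, 1,0,0,0.02,0, 1,0,0,0,0, 1,0,0,0,0, 1,0,0,0,0, 1,0,0,0,0, 1,0,0,0,0]' >o && python3 ok.py && python3 -m crank '[1,0,0,0.05,0, 1,0,0,0.05,0, 1,0,0,0.02,0, 1,0,0,0,0, 1,0,0,0,0, 1,0,0,0,0, 1,0,0,0,0, 1,0,0,0,0]' >o && python3 ok.py && python3 -m crank '[1,0,0,0.05,0, 1,0,0,0.05,0, 1,0,0,0.02,0, 1,0,0,0,0, 1,0,0,0,0, 1,0,0,0,0, 1,0,0,0,0, 1,0,0,0,0]' >o && python3 ok.py && python3 -m crank '[1,0,0,0.05,0, 1,0,0,0.05,0, 1,0,0,0.02,0, 1,0,0,0,0, 1,0,0,0,0, 1,0,0,0,0, 1,0,0,0,0, 1,0,0,0,0]' >o && python3 ok.py
```

```text
22.77 [0.5518 0.0858 0.1136] [ 1.8 -1.4  5.1] [-0.34 -0.19  0.05] 0.0111
23.43 [0.552  0.0858 0.1127] [ 0.4 -1.1  7.2] [-0.32 -0.16  0.02] 0.0115
24.1 [0.552  0.0858 0.1115] [ 0.4 -1.6  7.5] [-0.27 -0.24 -0.02] 0.0112
24.77 [0.552  0.0858 0.1103] [ 1.6 -1.5  6.9] [-0.34 -0.19  0.02] 0.0112
```

```bash
python3 -m crank '[1,-0.03,-0.05,0.05,0, 1,0,0,0.05,0, 1,0,0,0,0, 1,0,0,0,0, 1,0,0,0,0, 1,0,0,0,0, 1,0,0,0,0, 1,0,0,0,0]' >o && python3 ok.py && python3 -m crank '[1,0,-0.05,0.05,0, 1,0,0,0.05,0, 1,0,0,0.02,0, 1,0,0,0,0, 1,0,0,0,0, 1,0,0,0,0, 1,0,0,0,0, 1,0,0,0,0]' >o && python3 ok.py && python3 -m crank '[1,0,0,0.05,0, 1,0,0,0.05,0, 1,0,0,0.02,0, 1,0,0,0,0, 1,0,0,0,0, 1,0,0,0,0, 1,0,0,0,0, 1,0,0,0,0]' >o && python3 ok.py
```

```text
25.43 [0.5521 0.0853 0.1091] [ 1.8 -1.3  5.3] [-0.2  -0.17  0.01] 0.0111
26.1 [0.5517 0.0849 0.1076] [1.6 0.2 4.5] [-0.03 -0.38 -0.02] 0.0114
26.77 [0.5515 0.0849 0.1062] [2.9 0.5 3. ] [ 0.08 -0.42 -0.  ] 0.0111
```

```bash
python3 -m crank '[1,-0.04,0,0.05,0, 1,0,0,0.05,0, 1,0,0,0.02,0, 1,0,0,0,0, 1,0,0,0,0, 1,0,0,0,0, 1,0,0,0,0, 1,0,0,0,0]' >o && python3 ok.py && python3 -m crank '[1,-0.03,0,0.05,0, 1,0,0,0.05,0, 1,0,0,0.02,0, 1,0,0,0,0, 1,0,0,0,0, 1,0,0,0,0, 1,0,0,0,0, 1,0,0,0,0]' >o && python3 ok.py && python3 -m crank '[1,0,0,0.05,0, 1,0,0,0.05,0, 1,0,0,0.02,0, 1,0,0,0,0, 1,0,0,0,0, 1,0,0,0,0, 1,0,0,0,0, 1,0,0,0,0]' >o && python3 ok.py && python3 -m crank '[1,0,0,0.05,0, 1,0,0,0.05,0, 1,0,0,0.02,0, 1,0,0,0,0, 1,0,0,0,0, 1,0,0,0,0, 1,0,0,0,0, 1,0,0,0,0]' >o && python3 ok.py
```

```text
27.43 [0.5518 0.0848 0.105 ] [ 0.8 -0.6  4.4] [ 0.13 -0.34 -0.03] 0.0108
28.1 [0.5521 0.0847 0.1039] [2.3 0.7 5.5] [ 0.17 -0.28  0.04] 0.0109
28.77 [0.5522 0.0847 0.1027] [1.7 0.6 4.3] [ 0.13 -0.3  -0.04] 0.011
29.43 [0.5522 0.0847 0.1015] [2.4 1.2 5.4] [ 0.09 -0.28  0.02] 0.0113
```

```bash
python3 -m crank '[1,-0.03,0,0.05,0, 1,0,0,0.05,0, 1,0,0,0.02,0, 1,0,0,0,0, 1,0,0,0,0, 1,0,0,0,0, 1,0,0,0,0, 1,0,0,0,0]' >o && python3 ok.py && python3 -m crank '[1,0,0,0.05,0, 1,0,0,0.05,0, 1,0,0,0.02,0, 1,0,0,0,0, 1,0,0,0,0, 1,0,0,0,0, 1,0,0,0,0, 1,0,0,0,0]' >o && python3 ok.py && python3 -m crank '[1,0,0,0.05,0, 1,0,0,0.05,0, 1,0,0,0.02,0, 1,0,0,0,0, 1,0,0,0,0, 1,0,0,0,0, 1,0,0,0,0, 1,0,0,0,0]' >o && python3 ok.py && python3 -m crank '[1,0,0,0.05,0, 1,0,0,0.05,0, 1,0,0,0.02,0, 1,0,0,0,0, 1,0,0,0,0, 1,0,0,0,0, 1,0,0,0,0, 1,0,0,0,0]' >o && python3 ok.py && python3 -m crank '[1,0,0,0.05,0, 1,0,0,0.05,0, 1,0,0,0.02,0, 1,0,0,0,0, 1,0,0,0,0, 1,0,0,0,0, 1,0,0,0,0, 1,0,0,0,0]' >o && python3 ok.py
```

```text
30.1 [0.5524 0.0846 0.1003] [0.6 1.1 4.7] [ 0.15 -0.15 -0.01] 0.0107
30.77 [0.5524 0.0846 0.0991] [1. 1. 5.] [ 0.18 -0.21  0.04] 0.0115
31.43 [0.5524 0.0846 0.0979] [1.2 1.  4.5] [ 0.2  -0.21 -0.03] 0.0113
32.1 [0.5525 0.0846 0.0967] [1.6 0.2 5.7] [ 0.1  -0.22 -0.05] 0.0115
32.77 [0.5525 0.0846 0.0955] [1.5 0.4 6. ] [ 0.26 -0.22 -0.01] 0.0115
```

```bash
python3 -m crank '[1,0,0.02,0.05,0, 1,0,0,0.05,0, 1,0,0,0.02,0, 1,0,0,0,0, 1,0,0,0,0, 1,0,0,0,0, 1,0,0,0,0, 1,0,0,0,0]' >o && python3 ok.py && python3 -m crank '[1,0,0,0.05,0, 1,0,0,0.05,0, 1,0,0,0.02,0, 1,0,0,0,0, 1,0,0,0,0, 1,0,0,0,0, 1,0,0,0,0, 1,0,0,0,0]' >o && python3 ok.py && python3 -m crank '[1,0,0,0.05,0, 1,0,0,0.05,0, 1,0,0,0.02,0, 1,0,0,0,0, 1,0,0,0,0, 1,0,0,0,0, 1,0,0,0,0, 1,0,0,0,0]' >o && python3 ok.py && python3 -m crank '[1,0,0,0.05,0, 1,0,0,0.05,0, 1,0,0,0.02,0, 1,0,0,0,0, 1,0,0,0,0, 1,0,0,0,0, 1,0,0,0,0, 1,0,0,0,0]' >o && python3 ok.py && python3 -m crank '[1,0,0,0.05,0, 1,0,0,0.05,0, 1,0,0,0.02,0, 1,0,0,0,0, 1,0,0,0,0, 1,0,0,0,0, 1,0,0,0,0, 1,0,0,0,0]' >o && python3 ok.py
```

```text
33.43 [0.5524 0.0847 0.0942] [0.7 0.  3.7] [ 0.06 -0.18 -0.  ] 0.0116
34.1 [0.5525 0.0848 0.093 ] [ 1.5 -0.1  4.1] [ 0.01 -0.21 -0.01] 0.0112
34.77 [0.5526 0.0848 0.0921] [1.1 0.5 6.2] [ 0.03 -0.1  -0.03] 0.0115
35.43 [0.5529 0.0847 0.092 ] [-2.6 -0.6 13.7] [ 0.05  0.36 -0.02] 0.0111
```

Hard stop: there was no advance at z 0.092 while Fz jumped to about 14 N with little moment. A small confirming press comes next.

```bash
python3 -m crank '[1,0,0,0.02,0, 1,0,0,0,0, 1,0,0,0,0, 1,0,0,0,0, 1,0,0,0,0, 1,0,0,0,0, 1,0,0,0,0, 1,0,0,0,0]' >o; python3 ok.py
```

```text
36.1 [0.5529 0.0847 0.092 ] [-2.4  0.7 15.3] [ 0.    0.4  -0.01] 0.0116
```

```bash
python3 -m crank '[2,0,0,0,0, 3,0,0,0,0, 5,0,0,0,0, 5,0,0,0,0, 5,0,0,0,0, 5,0,0,0,0, 5,0,0,0,0, 5,0,0,0,0]' 20; python3 ok.py; python3 -m crank '[5,0,0,-0.5,0, 5,0,0,-1,0, 5,0,0,-2,0, 5,0,0,-3,0, 5,0,0,-3,0, 5,0,0,-3,0, 5,0,0,0,0, 5,0,0,0,0]'
python3 - <<'E'
from h import *
q=optics.get_image("side")
for n in("long_post","short_post","spool","cup_a","spice_jar","thermometer"):print(n,[(round(r["score"],2),round(r["at"][0]*640,1),round(r["at"][1]*400,1)) for r in spotter.look_for(q,n)][:3])
X=np.array([.5535,.0835,0]);print([proj(q,X+[0,0,z]).round(1) for z in(.1,.118,.123,.128,.148,.16)])
g=cv2.cvtColor(q["color"],cv2.COLOR_RGB2GRAY)[160:200,308:342]
for r in range(0,40):print(160+r,''.join('#' if v<60 else '+' if v<100 else '-' if v<140 else '.' for v in g[r]))
E
```

```text
time_s: 36.77
position: [0.5525, 0.0848, 0.0904]
tool_rot: [[-0.97, 0.243, -0.0], [0.243, 0.97, 0.0], [0.0, -0.0, -1.0]]
ft_force: [-0.3, 0.3, 0.0]
grip_width: 0.0501
gripper_force: 0.0
36.77 [0.5525 0.0848 0.0904] [-0.3  0.3  0. ] [-0.04  0.02 -0.07] 0.0501
time_s: 37.43
position: [0.5531, 0.0848, 0.2178]
tool_rot: [[-0.97, 0.243, 0.004], [0.243, 0.97, -0.0], [-0.004, 0.001, -1.0]]
ft_force: [-0.2, -0.3, -0.2]
grip_width: 0.0499
gripper_force: 0.0
long_post [(0.68, 325.0, 184.4), (0.58, 369.0, 197.2)]
short_post [(0.54, 432.2, 272.2)]
spool [(0.56, 376.8, 237.4)]
cup_a [(0.52, 456.6, 270.9)]
spice_jar [(0.91, 323.5, 253.1), (0.24, 456.5, 269.9), (0.16, 377.0, 236.2)]
thermometer [(0.33, 326.9, 183.3)]
[array([323.7, 190.6]), array([323.9, 185. ]), array([323.9, 183.4]), array([323.9, 181.8]), array([324.1, 175.4]), array([324.2, 171.5])]
160 ---------------++##############+++
161 -----------------++##############+
162 -------------------+++###########+
163 ----------------------+++######++-
164 -------------------------+++#+--..
165 +++----------...--------------....
166 ++++-------
[... 610 characters left out ...]
82 ++++++----..-+++++++-.............
183 +++++---.....+#####++-............
184 ++++---......+#####++-............
185 ++--.........-+###++-.............
186 +--...........-+#++-..............
187 +-...........--++++-..............
188 +-........----++++-...............
189 +-.....---++++++++--..............
190 +-....-++++++++++++-..............
191 +-....-++++++++++++--.............
192 +-...--+++++++++++++-.............
193 ---..--+++++++++++++-------.......
194 ---..--+++++++++++++++++++-.......
195 --....-+++++++++++++++++++-.......
196 ......-+++++++++++++++++++-.......
197 .....--+++++++++++++++++++-.......
198 .....-++++++++++++++++++++-.......
199 .----+++++++++++++++++++++-.......
```

```bash
python3 -c "
from rig import env;print(env.close_job())"
```

```text
the job is handed in; nothing more can be done
None
```

The long post is standing in the holder's bore on the stop, about 64 mm deep by my estimate. The highest push I read was about 15 N (roughly 17 N allowing for the sensor's offset). I let go of it and handed the job in, with about 37 s on the robot's clock and the arm clear.

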